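# Close the hand lamp's battery cap and hold it home

## Robot

A 6-joint arm with a two-finger parallel gripper is mounted at the origin on the work surface. World frame = base frame: x ahead of the robot, y to its left, z up, the work surface at z = 0. Lengths are in m, angles in rad, forces in N, time in s.
With the tool pointing down it reaches from about 0.275 to 0.75 m from the base axis. Payload 10.2 kg.
Tool frame: the origin (TCP) lies on the centre line of the jaws, within the pads' length; the fingertips stand 22 mm ahead of it and the grasp point (between the pads) lies 3 mm ahead of it; z points along the fingers, x is the direction in which the jaws open and shut, and the axes are right-handed (so a half turn about z gives the same grasp; the last joint's range is limited). The gripper opens to 85 mm and grips with 20 to 120 N. Pads are 22 mm wide; open, the fingers measure 114 mm over their backs; the gripper's body (76 mm by 85 mm) begins 54 mm behind the grasp point. The pads swing forward as they close: fully open they stand 13 mm farther back than shut.
Start: joints at [-1.433, 0.313, 1.498, -0, 1.331, -0.223], TCP at [0.185, -0.491, 0.253] pointing down, gripper open.
Joint ranges: [-2.94, 2.94], [-0.97, 2.17], [0.19, 2.56], [-1.23, 4.37], [0.02, 3.11], [-2.88, 2.88]. Speed limits (rad/s): [2.39, 2.39, 3.01, 3.14, 3.14, 3.14].

## Interface

Orientations are given as a 3x3 rotation matrix whose columns are the frame's x, y, z axes.
In Python, from cell import bot gives the robot as it stands. The module is installed in compiled form; this text tells all that it offers.
- The arm moves only by the tool servo_tool, never from a script. Its argument "targets" is a list of rows, each an object with "fingers": the opening, from 0 (shut) to 1 (fully open); "translation": the shift along the tool's x, y, z in cm, a list of three; "yaw": the turn about the tool's z in rad. In form: [{"fingers": fingers, "translation": [dx, dy, dz], "yaw": yaw}, ...]. A call has 1 to 5 rows; each row is the pose to reach, as a shift and turn from the pose commanded when the call began, along the tool's axes at that moment; what a row does not reach only later rows make up. A row lasts 1/12 s, in which the tool goes at most 41.7 mm and 7.16 degrees, less where a joint would pass 70% of its speed; a pose out of reach is approached as far as the arm can. A call with a gripper value outside its range is refused whole. The fingers move at their own pace and stop on an object; the grip force is fixed at half the most. Time passes only in rows, so rows that repeat a pose let the fingers close. It gives the time, the measured TCP pose, the force and the opening at its end, in the units of the state.
- bot.observe(): the state, without advancing time (a new reading comes with each control period).
- bot.grab_frame(name): name is "scene" or "top" or "wrist"; returns (picture, depth): 384x512x3 uint8, red, green, blue; 384x512 float32, m along the optical axis (not along the pixel's ray), 0 where there is no reading.
- bot.calibration(name): a dict with "mtx" (3x3 intrinsics, pixels), "D" ([k1, k2, p1, p2, k3] as OpenCV has them; the pictures are not rectified), "world_to_cam" (4x4, takes a point from world to camera coordinates); the wrist camera has in their place "hand_eye" (4x4, takes a point from camera to tool coordinates, whose origin is the TCP and whose axes are the tool frame's). Camera axes: x right, y up, looking along -z (the intrinsics and any distortion apply to the point x, -y, -z); pixel columns grow to the right and rows downward; lengths in m; the calibration is good to about 2 mm. A picture is of the moment at which its call begins: read the wrist's pose just before it. calibration takes no time and is no camera call.
- bot.close_job(): hands the job in, once; it reports no verdict.
Trained networks look in the newest picture that a camera, given by its name, has taken for a name from the list of things; names that differ only in an ending like _2 or _b are one class to them, and where a whole thing is asked for, a point or a joint stands for the part that bears it (a point fixed in the world has none). Each returns a list of dicts, best first, with "conf" (0 to 1); they miss things now and then, are a little off and sometimes report something else, mostly with a low value. They report only what shows in the picture. A call takes as long as a camera call. They do not tell look-alikes from the thing itself.
- bot.regions_of(camera, label): "region" (384x512 bool, what is visible of it) and "rect" ([left, top, right, bottom] in pixels, round what is visible of it).
The state is a dict: "clock": time; "q": joint angles; "joint_velocities": joint speeds; "joint_torque": joint torques, N m; "tool_pos": TCP position; "tool_rot": TCP orientation; "ft_force": force on the tool from outside, world axes, zero at the start; "moment": the same for the moment, N m; "opening": opening from 0.0 (shut) to 1.0 (fully open).
Only numpy, scipy, OpenCV 4.12 (cv2) and the standard library are available. Lean on these libraries where they do the work, as an engineer would, in place of code of your own. Each camera call takes 0.05 s, during which the arm holds its last target. There are 200 camera calls.

## Task

The hand lamp stands tail up in its charging cradle with its battery end open. Pick up the knurled end cap, set it over the lamp's tube, turn it under light pressure until its hidden keyways drop over the pins, then push it fully home against the battery spring and finish while still gripping it and holding it there: the spring lifts it again if you let go. Leave the radio, the mug and the spare cell where they are.

Things in the scene. Friction and masses are not known exactly. Their poses are not given: they have to be found in the camera images.
- cap_center (a point): centre of the loose black knurled end cap with an orange disc on top: round, 50 mm across, 42 mm tall, 80 to 170 g, standing mouth down on the desk. The point is on its axis, half-way up (21 mm above its rim), z up along the axis
- cap_rim (a point): centre of the cap's mouth, at its lower rim. Blind bore 36.4 mm across, 22 mm deep upward from here. In the bore three lengthwise keyways, 120 degrees apart, 10 mm wide, open at the rim, as deep as the bore. They cannot be seen, and neither the outside nor this pose's yaw tells where they line up with the pins: up to 120 degrees of turning, either way, finds the fit
- lamp_mouth (a point): centre of the flat end of the yellow lamp's upright fixed tube, 130 mm above the desk. Tube 34 mm across, last 4 mm tapered to 28 mm. Home: the bore's ceiling meets this end, cap_center 1 mm below this point. A brass spring plate, 18 mm across, stands 9 mm above the end; over the last 9 mm of travel it pushes the cap up with 3 N rising to about 9 N
- lamp_pins (a point): point on the tube's axis level with the tops of its three brass pins, 11 mm below lamp_mouth. Pins 6 mm thick, sticking out 4.5 mm, 120 degrees apart, at an angle that differs each time and is not given by this pose. The cap's rim rests on them (cap_center 10 mm above lamp_mouth) until keyways and pins agree within about 5 degrees; then it can go down 11 mm more
- lamp_foot (a point): point on the desk under the lamp's axis. Around it the fixed black charging cradle, 110 x 110 x 40 mm; the lamp's head, 72 mm across, shows from 38 to 58 mm above the desk and narrows to the barrel, 46 mm across, from 70 to 98 mm; above 100 mm is the bare tube
- radio: bystander: black hand radio lying on the desk, 125 x 58 x 34 mm with a 95 mm antenna; origin on the desk under the end of its case away from the antenna, antenna to +x
- mug: bystander: white mug, 80 mm across, 90 mm tall, handle at +y; origin at the centre of its underside
- cell: bystander: upright spare battery cell, 33 mm across, 61 mm tall, copper band; origin at the centre of its underside
Not all that is in view belongs to the job. There is more than one size of the part that bears cap_center; the job needs the largest. There is more than one size of the part that bears lamp_mouth; the job needs the smaller.

How it is judged:
On the way, in this order (a step that is already met when the one before it is completed fails the run):
1. the cap is lifted off the desk (height (world z) of cap_center above 0.06 m), for 0.2 s.
2. the cap is home on the lamp, keyways over the pins (z of cap_center in the frame of lamp_mouth below 0.002 m and horizontal distance between cap_center and lamp_mouth below 0.004 m and angle between cap_center's own z axis and vertical below 0.1 rad), for 0.3 s.
At the end, for the whole second after the job is handed in: The cap is held home on the lamp: cap_center no more than 2 mm above lamp_mouth (3 mm short of full depth), within 4 mm of its axis and tilted less than 0.1 rad, with the fingers on the cap (more than 2 N) to the last (all of step 2 and contact force between the fingers and cap above 2 N); the arm keeps its last pose, push and grip.
It fails at once if the radio was moved more than 30 mm (distance of radio from where it was at the start of the episode above 0.03 m).
It fails at once if the mug was moved more than 30 mm (distance of mug from where it was at the start of the episode above 0.03 m).
It fails at once if the spare cell was moved more than 30 mm (distance of cell from where it was at the start of the episode above 0.03 m).
It also fails if it takes over 64 s, if anything falls off the work surface, if the arm or the gripper's body presses on something with over 40 N, if the wrist force passes 120 N, or if a joint passes its speed limit or range.

## Working session

There is one attempt and no reset: what is moved stays moved. The work goes in short steps, Python scripts to look and compute and a tool call to move; the robot and the scene stay as the last step left them, time stands still between calls to the robot, and variables do not carry over. Pictures are saved under pics/ and viewed, about 8 in all and at most 12, crops included, and the job is handed in when it is done.

Besides the shell and the picture viewer there is one more tool, called after ">>>" as a command line: name --argument value ..., lists and objects as JSON in quotes. servo_tool: Moves the arm, as the interface text tells. Its arguments: {"type":"object","properties":{"targets":{"type":"array","items":{"type":"object","properties":{"fingers":{"type":"number"},"translation":{"type":"array","items":{"type":"number"}},"yaw":{"type":"number"}}}}},"required":["targets"]}

```bash
mkdir -p pics; cat > h.py <<'E'
import numpy as np, cv2
from cell import bot
def pts(cam, depth, mask, st=None):
    c=bot.calibration(cam); v,u=np.nonzero(mask&(depth>0)); z=depth[v,u]
    n=cv2.undistortPoints(np.stack([u,v],1).astype(float).reshape(-1,1,2),np.array(c["mtx"]),np.array(c["D"])).reshape(-1,2)
    P=np.stack([n[:,0]*z,-n[:,1]*z,-z,np.ones(len(z))],1)
    if cam=="wrist":
        T=np.eye(4);T[:3,:3]=st["tool_rot"];T[:3,3]=st["tool_pos"];M=T@np.array(c["hand_eye"])
    else: M=np.linalg.inv(np.array(c["world_to_cam"]))
    return (P@M.T)[:,:3]
def save(n,p): cv2.imwrite("pics/"+n+".png",p[:,:,::-1])
E
python3 - <<'E'
from h import *
ims=[]
for cam in("scene","top"):
    p,d=bot.grab_frame(cam); ims.append(p)
    save(cam+"1",p)
    for l in("cap_center","lamp_mouth","radio","mug","cell"):
        for r in bot.regions_of(cam,l):
            m=r["region"]; P=pts(cam,d,m)
            if len(P)<5: continue
            zt=np.percentile(P[:,2],97); t=P[P[:,2]>zt-.006]
            print(cam,l,round(r["conf"],2),r["rect"],"zt",zt.round(3),"top ctr",((t.min(0)+t.max(0))/2)[:2].round(3),"ext",np.ptp(t,0)[:2].round(3),"all",P.min(0).round(3),P.max(0).round(3))
s=bot.observe();print(s["clock"],s["tool_rot"],s["tool_pos"],s["ft_force"])
E
```

```text
scene cap_center 0.81 [306.0, 142.4, 321.9, 159.8] zt 0.031 top ctr [0.479 0.194] ext [0.035 0.036] all [ 0.459  0.176 -0.003] [0.497 0.233 0.032]
scene cap_center 0.67 [266.1, 197.6, 289.3, 216.6] zt 0.031 top ctr [0.562 0.042] ext [0.036 0.034] all [ 0.527  0.024 -0.002] [0.581 0.063 0.032]
scene cap_center 0.57 [275.3, 158.9, 297.2, 188.7] zt 0.043 top ctr [0.5   0.103] ext [0.049 0.048] all [ 0.447  0.079 -0.003] [0.526 0.138 0.045]
scene lamp_mouth 0.98 [171.5, 207.1, 240.7, 279.6] zt 0.131 top ctr [ 0.56  -0.127] ext [0.029 0.032] all [ 0.46  -0.186 -0.003] [ 0.618 -0.058  0.142]
scene radio 0.82 [328.1, 169.4, 396.4, 256.7] zt 0.036 top ctr [0.705 0.168] ext [0.129 0.077] all [ 0.55   0.129 -0.002] [0.771 0.207 0.039]
scene mug 0.98 [294.7, 235.2, 342.4, 294.8] zt 0.09 top ctr [0.728 0.016] ext [0.08  0.078] all [ 0.678 -0.024 -0.001] [0.769 0.078 0.092]
scene cell 0.83 [229.3, 314.8, 249.0, 338.9] zt 0.061 top ctr [ 0.738 -0.159] ext [0.032 0.031] all [ 0.723 -0.175  0.003] [ 0.755 -0.143  0.063]
top cap_center 0.78 [197.3, 200.4, 223.4, 228.1] zt 0.044 top ctr [0.501 0.107] 
[... 895 characters left out ...]
.077] all [ 0.689 -0.022 -0.007] [0.804 0.088 0.093]
top radio 0.91 [157.8, 85.0, 209.0, 193.1] zt 0.036 top ctr [0.705 0.173] ext [0.131 0.081] all [ 0.549  0.131 -0.004] [0.782 0.214 0.039]
top mug 0.76 [225.1, 80.6, 276.0, 129.7] zt 0.09 top ctr [0.728 0.019] ext [0.077 0.077] all [ 0.689 -0.023 -0.007] [0.794 0.09  0.093]
top cell 0.85 [332.3, 91.4, 358.0, 116.5] zt 0.06 top ctr [ 0.739 -0.157] ext [0.031 0.031] all [ 0.723 -0.187 -0.003] [ 0.776 -0.14   0.063]
0.6 [[ 3.52994076e-01 -9.35625557e-01  2.80072440e-06]
 [-9.35625556e-01 -3.52994076e-01  3.56970798e-05]
 [-3.24104610e-05 -1.52212870e-05 -9.99999999e-01]] [ 0.18531934 -0.49119882  0.25328397] [0.06573773 0.27813159 0.30477533]
```

```bash
python3 -c "
import cv2,numpy as np
a=cv2.imread('pics/scene1.png');b=cv2.imread('pics/top1.png')
cv2.imwrite('pics/both.png',cv2.resize(np.hstack([a,b]),(800,300)))"
```

```text
(no output)
```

View pics/both.png

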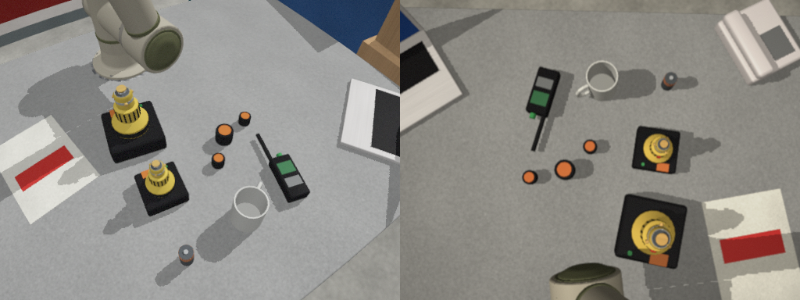

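The scene view shows the big cap (about px 224,133 in the left half) between two smaller caps, and the smaller lamp (px 157,180) is further out. So the targets are the cap at (0.500, 0.105) and the lamp at (0.5595, -0.1255). First I'll move above the cap.

>>> servo_tool --targets '[{"fingers": 1,"translation": [0,0,-4],"yaw": 0},{"fingers": 1,"translation": [-2.8,-3.15,-4],"yaw": 0},{"fingers": 1,"translation": [-5.5,-6.2,-4],"yaw": 0},{"fingers": 1,"translation": [-8.2,-9.3,-4],"yaw": 0},{"fingers": 1,"translation": [-10.6,-12.0,-4],"yaw": 0}]'

```text
clock: 1.02
tool_pos: [0.2608, -0.3476, 0.2934]
tool_rot: [[0.353, -0.936, 0.0], [-0.936, -0.353, -0.0], [0.0, -0.0, -1.0]]
ft_force: [0.9, -0.8, -0.1]
opening: 1.001
```

>>> servo_tool --targets '[{"fingers": 1,"translation": [-2.26,-2.56,0],"yaw": 0},{"fingers": 1,"translation": [-4.52,-5.12,0],"yaw": 0},{"fingers": 1,"translation": [-6.78,-7.68,0],"yaw": 0},{"fingers": 1,"translation": [-9.04,-10.24,0],"yaw": 0},{"fingers": 1,"translation": [-11.3,-12.8,0],"yaw": 0}]'

```text
clock: 1.43
tool_pos: [0.3404, -0.1972, 0.2935]
tool_rot: [[0.353, -0.936, 0.0], [-0.936, -0.353, -0.0], [0.001, -0.0, -1.0]]
ft_force: [-1.0, 0.2, -0.1]
opening: 1.0
```

>>> servo_tool --targets '[{"fingers": 1,"translation": [-2.26,-2.56,0],"yaw": 0},{"fingers": 1,"translation": [-4.52,-5.12,0],"yaw": 0},{"fingers": 1,"translation": [-6.78,-7.68,0],"yaw": 0},{"fingers": 1,"translation": [-9.04,-10.24,0],"yaw": 0},{"fingers": 1,"translation": [-11.3,-12.8,0],"yaw": 0}]'

```text
clock: 1.85
tool_pos: [0.4204, -0.0461, 0.2935]
tool_rot: [[0.353, -0.936, 0.001], [-0.936, -0.353, -0.0], [0.001, -0.001, -1.0]]
ft_force: [0.8, -1.1, 0.1]
opening: 1.0
```

>>> servo_tool --targets '[{"fingers": 1,"translation": [-2.26,-2.56,0],"yaw": -0.12},{"fingers": 1,"translation": [-4.52,-5.12,0],"yaw": -0.24},{"fingers": 1,"translation": [-6.78,-7.68,0],"yaw": -0.36},{"fingers": 1,"translation": [-9.04,-10.24,0],"yaw": -0.48},{"fingers": 1,"translation": [-10.8,-12.3,0],"yaw": -0.6}]'

```text
clock: 2.27
tool_pos: [0.4975, 0.0989, 0.2933]
tool_rot: [[0.824, -0.567, 0.0], [-0.567, -0.824, 0.0], [0.0, -0.0, -1.0]]
ft_force: [0.0, -0.8, -0.0]
opening: 0.998
```

>>> servo_tool --targets '[{"fingers": 1,"translation": [0,0,1],"yaw": -0.12},{"fingers": 1,"translation": [0,0,3],"yaw": -0.24},{"fingers": 1,"translation": [0,0,5],"yaw": -0.36},{"fingers": 1,"translation": [0,0,7],"yaw": -0.48},{"fingers": 1,"translation": [0,0,9],"yaw": -0.6}]'

```text
clock: 2.68
tool_pos: [0.4968, 0.0967, 0.2024]
tool_rot: [[1.0, -0.004, 0.0], [-0.004, -1.0, 0.0], [0.0, -0.0, -1.0]]
ft_force: [0.2, -0.4, -0.3]
opening: 0.999
```

>>> servo_tool --targets '[{"fingers": 1,"translation": [0,0,1],"yaw": -0.12},{"fingers": 1,"translation": [0,0,2],"yaw": -0.24},{"fingers": 1,"translation": [0,0,3],"yaw": -0.36},{"fingers": 1,"translation": [0,0,3],"yaw": -0.48},{"fingers": 1,"translation": [0,0,3],"yaw": -0.53}]'

```text
clock: 3.1
tool_pos: [0.4966, 0.0966, 0.1727]
tool_rot: [[0.865, 0.502, -0.001], [0.502, -0.865, 0.0], [-0.001, -0.001, -1.0]]
ft_force: [0.2, -0.3, -0.2]
opening: 1.001
```

```bash
cat > w.py <<'E'
import sys; from h import *
def look(label,name,zlo,near=None):
    s=bot.observe(); p,d=bot.grab_frame("wrist"); save(name,p)
    R=np.array(s["tool_rot"]); print("tcp",np.round(s["tool_pos"],4),"ang",np.degrees(np.arctan2(R[1,0],R[0,0])).round(1),"q6",s["q"][5],"F",np.round(s["ft_force"],1),s["clock"])
    for r in bot.regions_of("wrist",label):
        P=pts("wrist",d,r["region"],s)
        if len(P)<20: continue
        zt=np.percentile(P[:,2],97); t=P[np.abs(P[:,2]-zt)<.005]; (c,rad)=cv2.minEnclosingCircle(t[:,:2].astype(np.float32))
        b=(np.percentile(t,0.5,0)+np.percentile(t,99.5,0))/2
        print(round(r["conf"],2),r["rect"],"zt",zt.round(4),"circ",np.round(c,4),round(rad,4),"box",b.round(4))
        dl=R.T@(np.array([*b[:2],0])-np.array([*s["tool_pos"][:2],0])); print(" tool shift cm",(dl*100).round(2))
E
python3 -c "
from w import *; look('cap_center','w1',0)"
```

```text
tcp [0.4966 0.0966 0.1727] ang 30.1 q6 -0.5659577245542351 F [ 0.2 -0.3 -0.2] 3.1
0.97 [272.0, 53.7, 314.3, 99.9] zt 0.031 circ [0.4789 0.196 ] 0.0187 box [0.4787 0.1961 0.029 ]
 tool shift cm [ 3.45 -9.5   0.  ]
0.87 [235.3, 147.3, 290.3, 205.1] zt 0.0433 circ [0.5006 0.1065] 0.0255 box [0.5    0.1065 0.0414]
 tool shift cm [ 0.79 -0.69 -0.  ]
0.72 [267.1, 228.8, 296.8, 269.8] zt 0.0306 circ [0.5613 0.0448] 0.0185 box [0.5615 0.0448 0.0284]
 tool shift cm [ 3.01  7.74 -0.01]
```

View pics/w1.png

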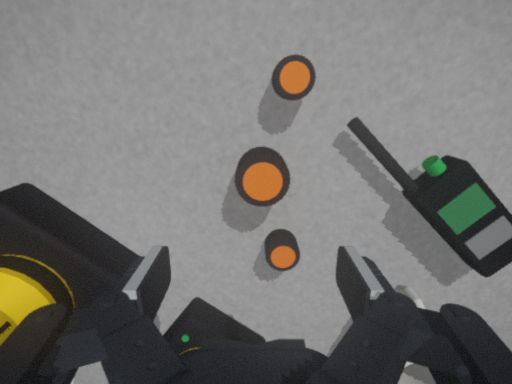

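The big cap is at px (263,180), with a clear approach on both sides. I'll centre over it, descend and grip.

>>> servo_tool --targets '[{"fingers": 1,"translation": [0.79,-0.69,2],"yaw": 0},{"fingers": 1,"translation": [0.79,-0.69,5],"yaw": 0},{"fingers": 1,"translation": [0.79,-0.69,8],"yaw": 0},{"fingers": 1,"translation": [0.79,-0.69,10],"yaw": 0},{"fingers": 1,"translation": [0.79,-0.69,12],"yaw": 0}]'

```text
clock: 3.62
tool_pos: [0.5, 0.1066, 0.052]
tool_rot: [[0.869, 0.495, -0.001], [0.495, -0.869, 0.0], [-0.001, -0.0, -1.0]]
ft_force: [-0.0, -0.0, -0.3]
opening: 0.999
```

>>> servo_tool --targets '[{"fingers": 1,"translation": [0,0,1.5],"yaw": 0},{"fingers": 1,"translation": [0,0,2.4],"yaw": 0},{"fingers": 0,"translation": [0,0,2.4],"yaw": 0},{"fingers": 0,"translation": [0,0,2.4],"yaw": 0},{"fingers": 0,"translation": [0,0,2.4],"yaw": 0}]'

```text
clock: 4.03
tool_pos: [0.5009, 0.1065, 0.0303]
tool_rot: [[0.868, 0.496, 0.002], [0.496, -0.868, -0.0], [0.002, 0.001, -1.0]]
ft_force: [-0.3, 0.3, 0.2]
opening: 0.603
```

>>> servo_tool --targets '[{"fingers": 0,"translation": [0,0,0],"yaw": 0},{"fingers": 0,"translation": [0,0,0],"yaw": 0},{"fingers": 0,"translation": [0,0,0],"yaw": 0},{"fingers": 0,"translation": [0,0,0],"yaw": 0},{"fingers": 0,"translation": [0,0,0],"yaw": 0}]'

```text
clock: 4.45
tool_pos: [0.501, 0.1066, 0.0306]
tool_rot: [[0.868, 0.497, 0.002], [0.497, -0.868, -0.0], [0.002, 0.001, -1.0]]
ft_force: [-0.9, 0.0, 6.8]
opening: 0.574
```

>>> servo_tool --targets '[{"fingers": 0,"translation": [0,0,-2],"yaw": 0},{"fingers": 0,"translation": [0,0,-5],"yaw": 0},{"fingers": 0,"translation": [0,0,-8],"yaw": 0},{"fingers": 0,"translation": [0,0,-12],"yaw": 0},{"fingers": 0,"translation": [0,0,-16],"yaw": 0}]'

```text
clock: 4.87
tool_pos: [0.4997, 0.1066, 0.1912]
tool_rot: [[0.868, 0.497, -0.0], [0.497, -0.868, 0.0], [-0.0, -0.0, -1.0]]
ft_force: [1.4, -0.1, -1.2]
opening: 0.574
```

>>> servo_tool --targets '[{"fingers": 0,"translation": [0,0,-2],"yaw": 0},{"fingers": 0,"translation": [0,0,-4],"yaw": 0},{"fingers": 0,"translation": [0,0,-4],"yaw": 0},{"fingers": 0,"translation": [0,0,-4],"yaw": 0},{"fingers": 0,"translation": [0,0,-4],"yaw": 0}]'

```text
clock: 5.28
tool_pos: [0.4997, 0.1065, 0.228]
tool_rot: [[0.868, 0.497, -0.002], [0.497, -0.868, 0.0], [-0.002, -0.001, -1.0]]
ft_force: [-0.6, 0.3, -1.7]
opening: 0.568
```

```bash
python3 - <<'E'
from h import *
s=bot.observe();R=np.array(s["tool_rot"]);t=np.array(s["tool_pos"]);print(t.round(4),R.round(3),s["opening"],s["ft_force"],s["q"])
p,d=bot.grab_frame("wrist");save("w2",p)
for r in bot.regions_of("wrist","cap_center"):
    P=pts("wrist",d,r["region"],s); L=(P-t)@R
    print(r["conf"],r["rect"],"tool",np.percentile(L,2,0).round(4),np.percentile(L,98,0).round(4))
dl=R.T@(np.array([.5592,-.125,0])-np.array([*t[:2],0]));print("to lamp cm",dl*100)
E
```

```text
[0.4997 0.1065 0.228 ] [[ 0.868  0.497 -0.002]
 [ 0.497 -0.868  0.   ]
 [-0.002 -0.001 -1.   ]] 0.5678643107111718 [-0.64703647  0.33888394 -1.69346049] [-1.96100399e-02  3.04195455e-01  1.57741651e+00  2.01765311e-05
  1.26197051e+00 -5.39434744e-01]
0.9 [259.6, 70.9, 296.4, 108.0] tool [ 0.0094 -0.1041  0.1969] [ 0.0425 -0.071   0.2282]
0.57 [198.4, 199.8, 307.2, 326.8] tool [-0.0226 -0.0252 -0.0124] [0.0222 0.021  0.0261]
to lamp cm [-6.33712475e+00  2.30494530e+01 -1.31815204e-02]
```

View pics/w2.png

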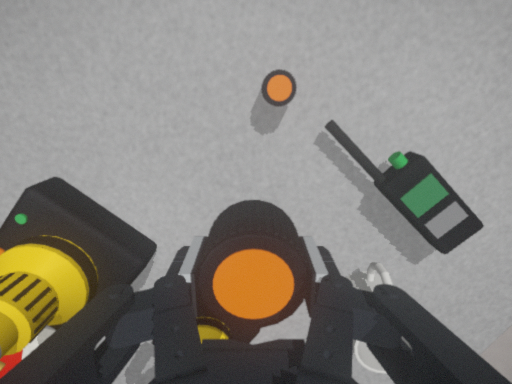

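The cap is held upright, with its disc at px (253,284). Next I'll carry it just past the small lamp so the wrist camera can see the tube.

>>> servo_tool --targets '[{"fingers": 0,"translation": [-0.6,3.1,0],"yaw": 0},{"fingers": 0,"translation": [-1.3,6.2,0],"yaw": 0},{"fingers": 0,"translation": [-1.9,9.3,0],"yaw": 0},{"fingers": 0,"translation": [-2.5,12.4,0],"yaw": 0},{"fingers": 0,"translation": [-3.2,15.5,0],"yaw": 0}]'

```text
clock: 5.8
tool_pos: [0.5496, -0.0453, 0.2281]
tool_rot: [[0.868, 0.497, -0.002], [0.497, -0.868, 0.001], [-0.001, -0.001, -1.0]]
ft_force: [0.7, 0.6, -1.7]
opening: 0.569
```

>>> servo_tool --targets '[{"fingers": 0,"translation": [-0.8,4,0],"yaw": 0},{"fingers": 0,"translation": [-1.6,8,0],"yaw": 0},{"fingers": 0,"translation": [-2.4,11.5,0],"yaw": 0},{"fingers": 0,"translation": [-3.1,14.5,0],"yaw": 0},{"fingers": 0,"translation": [-3.1,14.5,0],"yaw": 0}]'

```text
clock: 6.22
tool_pos: [0.5948, -0.1904, 0.227]
tool_rot: [[0.87, 0.493, -0.002], [0.493, -0.87, -0.0], [-0.002, -0.001, -1.0]]
ft_force: [-0.3, 0.0, -1.4]
opening: 0.573
```

```bash
python3 - <<'E'
from h import *
s=bot.observe();R=np.array(s["tool_rot"]);t=np.array(s["tool_pos"]);print(t.round(4),s["ft_force"],s["q"])
p,d=bot.grab_frame("wrist");save("w3",p)
P=pts("wrist",d,np.ones(d.shape,bool),s); L=(P-t)@R
# held cap top
m=(np.abs(L[:,0])<.03)&(np.abs(L[:,1])<.04)&(L[:,2]>-.02)&(L[:,2]<-.005); 
z0=np.median(L[m][:,2]); T=L[m&(abs(L[:,2]-z0)<.003)]; print("cap top z",z0,len(T),cv2.minEnclosingCircle(T[:,:2].astype(np.float32)),T.min(0),T.max(0))
# lamp: slices near (.56,-.125)
near=np.hypot(P[:,0]-.559,P[:,1]+.125)<.035
for lo,hi in((.122,.134),(.125,.128),(.128,.1335),(.136,.145),(.100,.112)):
    q=P[near&(P[:,2]>lo)&(P[:,2]<hi)]
    if len(q)>5:
        c,r=cv2.minEnclosingCircle(q[:,:2].astype(np.float32)); print(lo,hi,len(q),np.round(c,4),round(r,4),np.median(q[:,2]))
E
```

```text
[ 0.5948 -0.1904  0.227 ] [-0.26452838  0.03547118 -1.4447605 ] [-4.96565673e-01  5.55011301e-01  1.20752274e+00 -1.22567514e-03
  1.38067696e+00 -1.01150527e+00]
cap top z -0.01118787271665236 8696 ((-0.00012873989180661738, -0.005007272586226463), 0.030436286702752113) [-0.02996906 -0.02516798 -0.01417264] [ 0.02975784  0.02532168 -0.00820272]
0.122 0.134 981 [ 0.5572 -0.1261] 0.0173 0.12924404332193182
0.125 0.128 304 [ 0.5572 -0.1259] 0.0172 0.12676682985432514
0.128 0.1335 670 [ 0.5572 -0.1259] 0.0162 0.12985772633485165
0.136 0.145 538 [ 0.5574 -0.1258] 0.0092 0.1386383982156329
0.1 0.112 13 [ 0.5566 -0.1256] 0.0208 0.10028686773574022
```

View pics/w3.png

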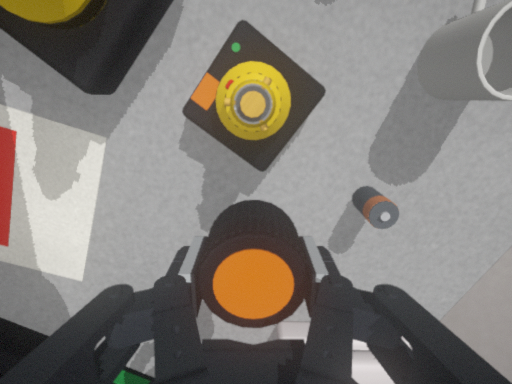

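The small lamp's tube shows at px (252,103), with its pins visible around it. Now I'll move the cap over it.

>>> servo_tool --targets '[{"fingers": 0,"translation": [0,-2.5,0],"yaw": 0},{"fingers": 0,"translation": [0,-5,0],"yaw": 0},{"fingers": 0,"translation": [0,-7.47,0],"yaw": 0},{"fingers": 0,"translation": [0,-7.47,2],"yaw": 0},{"fingers": 0,"translation": [0,-7.47,3.5],"yaw": 0}]'

```text
clock: 6.68
tool_pos: [0.5569, -0.1181, 0.1935]
tool_rot: [[0.867, 0.499, -0.0], [0.499, -0.867, 0.0], [-0.0, -0.0, -1.0]]
ft_force: [-0.1, -0.1, -1.1]
opening: 0.571
```

>>> servo_tool --targets '[{"fingers": 0,"translation": [0,0,0.5],"yaw": 0},{"fingers": 0,"translation": [0,0,1],"yaw": 0},{"fingers": 0,"translation": [0,0,1],"yaw": 0},{"fingers": 0,"translation": [0,0,1],"yaw": 0},{"fingers": 0,"translation": [0,0,1],"yaw": 0}]'

```text
clock: 7.1
tool_pos: [0.5579, -0.1204, 0.185]
tool_rot: [[0.868, 0.497, 0.001], [0.497, -0.868, -0.0], [0.001, 0.001, -1.0]]
ft_force: [0.4, -0.0, -2.2]
opening: 0.571
```

```bash
python3 - <<'E'
from h import *
s=bot.observe();print(np.round(s["tool_pos"],4),np.round(s["tool_rot"],3).tolist(),s["ft_force"])
p,d=bot.grab_frame("wrist");a,_=bot.grab_frame("scene")
c=cv2.resize(a[180:300,130:260],(433,400),interpolation=cv2.INTER_CUBIC);save("s4",c)
E
```

```text
[ 0.5579 -0.1204  0.185 ] [[0.868, 0.497, 0.001], [0.497, -0.868, -0.0], [0.001, 0.001, -1.0]] [ 0.39979504 -0.0056825  -2.17369567]
```

View pics/s4.png

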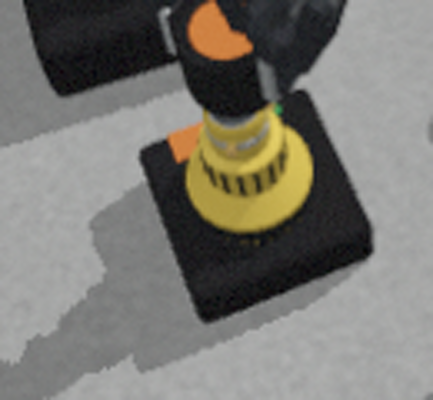

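The cap is over the tube but about 5 mm off in y, because the earlier reading was taken before the arm settled. I'll correct that and let it settle.

>>> servo_tool --targets '[{"fingers": 0,"translation": [-0.24,0.42,0.5],"yaw": 0},{"fingers": 0,"translation": [-0.24,0.42,1],"yaw": 0},{"fingers": 0,"translation": [-0.24,0.42,1],"yaw": 0},{"fingers": 0,"translation": [-0.24,0.42,1],"yaw": 0},{"fingers": 0,"translation": [-0.24,0.42,1],"yaw": 0}]'

```text
clock: 7.62
tool_pos: [0.5576, -0.1251, 0.1743]
tool_rot: [[0.868, 0.497, -0.0], [0.497, -0.868, 0.0], [-0.0, -0.0, -1.0]]
ft_force: [-0.4, -0.4, -1.7]
opening: 0.571
```

```bash
python3 - <<'E'
from h import *
for cam in("scene","top"):
    s=bot.observe()
    p,d=bot.grab_frame(cam)
    P=pts(cam,d,np.ones(d.shape,bool))
    q=P[(np.hypot(P[:,0]-.558,P[:,1]+.1255)<.027)]
    z=np.percentile(q[:,2],98)
    m=bot.regions_of(cam,"cap_center")
    print(cam,np.round(s["tool_pos"],4))
    for r in m:
        L=pts(cam,d,r["region"]); 
        if len(L)<20 or abs(np.median(L[:,0])-.558)>.04 or abs(np.median(L[:,1])+.125)>.04: continue
        print(r["conf"],r["rect"],len(L),np.percentile(L,2,0).round(4),np.percentile(L,98,0).round(4))
E
```

```text
scene [ 0.5576 -0.1251  0.1743]
0.88 [183.0, 184.0, 208.3, 218.9] 640 [ 0.5378 -0.1503  0.1457] [ 0.5837 -0.1223  0.1874]
top [ 0.5576 -0.1251  0.1744]
```

>>> servo_tool --targets '[{"fingers": 0,"translation": [0,0,0.5],"yaw": 0},{"fingers": 0,"translation": [0,0,1],"yaw": 0},{"fingers": 0,"translation": [0,0,1.4],"yaw": 0},{"fingers": 0,"translation": [0,0,1.8],"yaw": 0},{"fingers": 0,"translation": [0,0,1.8],"yaw": 0}]'

```text
clock: 8.23
tool_pos: [0.5572, -0.125, 0.1551]
tool_rot: [[0.868, 0.497, -0.002], [0.497, -0.868, 0.001], [-0.001, -0.001, -1.0]]
ft_force: [1.1, -0.5, -1.3]
opening: 0.57
```

>>> servo_tool --targets '[{"fingers": 0,"translation": [0,0,0.2],"yaw": 0},{"fingers": 0,"translation": [0,0,0.4],"yaw": 0},{"fingers": 0,"translation": [0,0,0.6],"yaw": 0},{"fingers": 0,"translation": [0,0,0.8],"yaw": 0},{"fingers": 0,"translation": [0,0,0.8],"yaw": 0}]'

```text
clock: 8.65
tool_pos: [0.5578, -0.1252, 0.1493]
tool_rot: [[0.868, 0.497, 0.001], [0.497, -0.868, -0.001], [0.001, 0.001, -1.0]]
ft_force: [-2.9, 1.4, 6.3]
opening: 0.572
```

The rim is resting on the pins at TCP z 0.149, with about 8 N of pressure. I'll turn it now.

>>> servo_tool --targets '[{"fingers": 0,"translation": [0,0,0.05],"yaw": 0.08},{"fingers": 0,"translation": [0,0,0.05],"yaw": 0.16},{"fingers": 0,"translation": [0,0,0.05],"yaw": 0.24},{"fingers": 0,"translation": [0,0,0.05],"yaw": 0.32},{"fingers": 0,"translation": [0,0,0.05],"yaw": 0.4}]'

```text
clock: 9.07
tool_pos: [0.5583, -0.1257, 0.1493]
tool_rot: [[0.993, 0.116, 0.003], [0.116, -0.993, -0.002], [0.003, 0.002, -1.0]]
ft_force: [-0.2, -0.6, 7.0]
opening: 0.572
```

>>> servo_tool --targets '[{"fingers": 0,"translation": [0,0,0.05],"yaw": 0.07},{"fingers": 0,"translation": [0,0,0.05],"yaw": 0.14},{"fingers": 0,"translation": [0,0,0.05],"yaw": 0.21},{"fingers": 0,"translation": [0,0,0.05],"yaw": 0.28},{"fingers": 0,"translation": [0,0,0.05],"yaw": 0.35}]'

```text
clock: 9.48
tool_pos: [0.5584, -0.1261, 0.1491]
tool_rot: [[0.973, -0.231, 0.003], [-0.231, -0.973, -0.003], [0.004, 0.002, -1.0]]
ft_force: [-1.9, -3.8, 7.1]
opening: 0.57
```

>>> servo_tool --targets '[{"fingers": 0,"translation": [0,0,0.03],"yaw": 0.07},{"fingers": 0,"translation": [0,0,0.03],"yaw": 0.14},{"fingers": 0,"translation": [0,0,0.03],"yaw": 0.21},{"fingers": 0,"translation": [0,0,0.03],"yaw": 0.28},{"fingers": 0,"translation": [0,0,0.03],"yaw": 0.35}]'

```text
clock: 9.9
tool_pos: [0.5579, -0.1253, 0.1475]
tool_rot: [[0.835, -0.551, 0.001], [-0.551, -0.835, -0.001], [0.001, -0.0, -1.0]]
ft_force: [-0.5, -0.6, 1.0]
opening: 0.566
```

It has dropped: z is lower and the force has fallen. Now I'll push it home.

>>> servo_tool --targets '[{"fingers": 0,"translation": [0,0,0.2],"yaw": 0},{"fingers": 0,"translation": [0,0,0.4],"yaw": 0},{"fingers": 0,"translation": [0,0,0.6],"yaw": 0},{"fingers": 0,"translation": [0,0,0.8],"yaw": 0},{"fingers": 0,"translation": [0,0,0.8],"yaw": 0}]'

```text
clock: 10.32
tool_pos: [0.5579, -0.1253, 0.1392]
tool_rot: [[0.837, -0.547, 0.001], [-0.547, -0.837, -0.001], [0.001, -0.0, -1.0]]
ft_force: [-1.2, -0.3, 7.2]
opening: 0.572
```

>>> servo_tool --targets '[{"fingers": 0,"translation": [0,0,0.1],"yaw": 0},{"fingers": 0,"translation": [0,0,0.2],"yaw": 0},{"fingers": 0,"translation": [0,0,0.3],"yaw": 0},{"fingers": 0,"translation": [0,0,0.3],"yaw": 0},{"fingers": 0,"translation": [0,0,0.3],"yaw": 0}]'

```text
clock: 10.73
tool_pos: [0.558, -0.1253, 0.1386]
tool_rot: [[0.837, -0.547, 0.002], [-0.547, -0.837, -0.001], [0.002, -0.0, -1.0]]
ft_force: [-7.9, 2.7, 23.7]
opening: 0.57
```

```bash
python3 - <<'E'
from h import *
s=bot.observe();print(np.round(s["tool_pos"],4),s["ft_force"],s["opening"],s["clock"])
p,d=bot.grab_frame("wrist");a,_=bot.grab_frame("scene")
R=np.array(s["tool_rot"]);t=np.array(s["tool_pos"])
P=pts("wrist",d,np.ones(d.shape,bool),s);L=(P-t)@R
m=(np.hypot(L[:,0],L[:,1])<.016)&(L[:,2]>-.03)&(L[:,2]<.01);print("cap top world z",np.median(P[m][:,2]),"tool z",np.median(L[m][:,2]))
c=cv2.resize(a[180:300,130:260],(433,400),interpolation=cv2.INTER_CUBIC);save("s5",np.hstack([c,cv2.resize(p,(360,400))]))
E
```

```text
[ 0.558  -0.1253  0.1386] [-7.88435925  2.70763501 23.73839421] 0.5698643536040053 10.7333
cap top world z 0.15026535943158587 tool z -0.011690796223125827
```

View pics/s5.png

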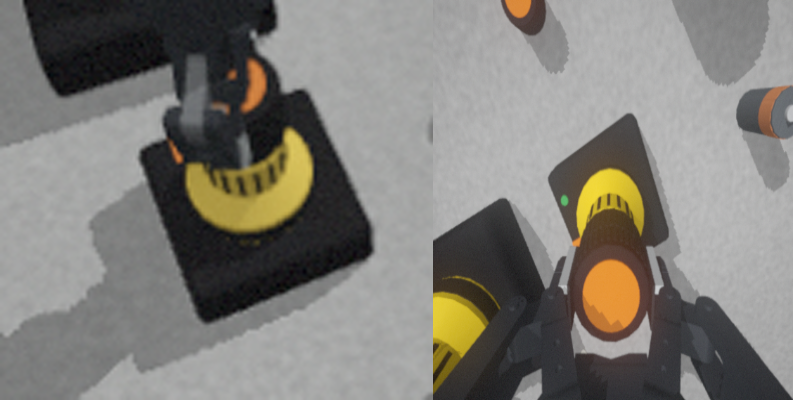

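The cap is fully down on the tube and still gripped. It stopped hard at TCP z 0.1386, and the cap top is at 0.150, which is the home height. I'll hand in now.

```bash
python3 -c "
from cell import bot
print(bot.close_job()); s=bot.observe(); print(s['tool_pos'],s['ft_force'],s['opening'])"
```

```text
the job is handed in; nothing more can be done
None
the job is handed in; nothing more can be done
```

The largest cap is on the smaller lamp, pushed fully home and still gripped. I handed the job in at about 11 s of the 64 s allowed. `close_job()` gives no verdict, and no state could be read after it.

- **Fit:** The rim came to rest on the pins with about 8 N of pressure. Turning the cap up to about 63° (1.1 rad) let the keyways drop over them.
- **Last checks:** The arm stopped hard at a tool height of 0.1386 m, with about 24 N of downward push. The top of the cap measured 0.150 m, which is the home height. The gripper opening of 0.57 fits the 50 mm cap.
- **What disagreed:** The top and wrist cameras put the lamp about 2 mm apart, so I aimed between them. One alignment was also about 5 mm off because I read the position before the arm had settled, and I corrected it before lowering the cap.
- **Bystanders:** I did not touch the radio, mug or spare cell in any move. I did not measure their positions again at the end.

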